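# Park the desoldering pump and the screwdriver in the slanted bench stand

## Robot

A 6-joint arm with a two-finger parallel gripper is mounted at the origin on the work surface. World frame = base frame: x ahead of the robot, y to its left, z up, the work surface at z = 0. Lengths are in mm, angles in rad, forces in N, time in s.
With the tool pointing down it reaches from about 275 to 750 mm from the base axis. Payload 10.2 kg.
Tool frame: the origin (TCP) lies at the very end of the fingers, on their centre line; the grasp point (between the pads) lies 19 mm behind it; x points along the fingers, z is the direction in which the jaws open and shut, and the axes are right-handed (so a half turn about x gives the same grasp; the last joint's range is limited). The gripper opens to 85 mm and grips with 20 to 120 N. Pads are 22 mm wide; open, the fingers measure 114 mm over their backs; the gripper's body (76 mm by 85 mm) begins 54 mm behind the grasp point. The pads swing forward as they close: fully open they stand 13 mm farther back than shut.
Start: joints at [-1.542, 0.313, 1.498, -0, 1.331, -0.223], TCP at [130.789, -508.454, 231.294] pointing down, gripper open.
Joint ranges: [-2.94, 2.94], [-0.97, 2.17], [0.19, 2.56], [-1.23, 4.37], [0.02, 3.11], [-2.88, 2.88]. Speed limits (rad/s): [2.39, 2.39, 3.01, 3.14, 3.14, 3.14].

## Interface

Orientations are given as a unit quaternion [w, x, y, z].
In Python, from rig import sense, vision, job gives the robot as it stands. The module is installed in compiled form; this text tells all that it offers.
- The arm moves only by the shell command python3 -m pendant 'ROWS' [FORCE]. ROWS is JSON, a list of rows, each a list of 7 numbers: the turn, a rotation vector about the tool's x, y, z in rad, then the shift along the tool's x, y, z in cm, then the opening, from 0 (shut) to 1 (fully open). A call has exactly 5 rows; each row is the pose to reach, as a shift and turn from the pose commanded when the call began, along the tool's axes at that moment; what a row does not reach only later rows make up. A row lasts 1/8 s, in which the tool goes at most 62.5 mm and 10.7 degrees, less where a joint would pass 70% of its speed; a pose out of reach is approached as far as the arm can. A call with a gripper value outside its range is refused whole. The fingers move at their own pace and stop on an object; FORCE is the grip in N (left out, the last holds). Time passes only in rows, so rows that repeat a pose let the fingers close, or fill a call up. It gives the time, the measured TCP pose, the force and the opening at its end, in the units of the state.
- sense(): the state, without advancing time (a new reading comes with each control period).
- vision.capture(name): name is "scene" or "top"; returns the picture (420x560x3 uint8, red, green, blue); there is no depth.
- vision.calibration(name): a dict with "K" (3x3 intrinsics, pixels), "extrinsics" (4x4, takes a point from camera to world coordinates). Camera axes: x right, y up, looking along -z (the intrinsics and any distortion apply to the point x, -y, -z); pixel columns grow to the right and rows downward; lengths in mm; the calibration is good to about 2 mm. A picture is of the moment at which its call begins. calibration takes no time and is no camera call.
- job.finish_job(): hands the job in, once; it reports no verdict.
The state is a dict: "time_s": time; "joints": joint angles; "dq": joint speeds; "tau": joint torques, N m; "eef_pos": TCP position; "ee_rot": TCP orientation; "force": force on the tool from outside, world axes, zero at the start; "wrist_torque": the same for the moment, N m; "grip_width": opening from 0.0 (shut) to 1.0 (fully open).
Only numpy, scipy, OpenCV 4.12 (cv2) and the standard library are available. Lean on these libraries where they do the work, as an engineer would, in place of code of your own. Each camera call takes 0.05 s, during which the arm holds its last target.

## Task

The board is finished: put the desoldering pump and the screwdriver away in the slanted tool stand, each with its working end down in its own tube. Push the pump through the spring clip of the wide tube until you feel its nozzle come fully home on the depth stop inside, let the screwdriver down the narrow tube until its handle rests on the rim, and leave both standing free; feel your way in without ramming, and do not shift the circuit board, the meter, the clay cup or the flux tin.

Things in the scene. Friction and masses are not known exactly. Their poses are not given: they have to be found in the camera images.
- stand: Bench tool stand, fixed: dark steel base 155 x 190 x 14 mm with a yellow sponge on its -x side (27 mm high), grey slanted back plate, two steel tubes side by side, 90 mm apart, leaning 30 degrees from vertical. Origin: centre of the underside. x points (level) the way the upper ends of the tubes lean, y runs along the row of tubes towards the wide one, z is up.
- pump_tube: Wide tube of the stand: outside diameter 34 mm, bore 28 mm, in which a flat depth stop stands 53 to 80 mm below the mouth (set anew each time with a brass thumbscrew in a slot on the +y side; no reading of it, found by feel). Origin: centre of the mouth, about 122 mm above the bench. z points out of the mouth along the tube, 30 degrees from vertical; y is level; x points to the side that the tube leans to.
- clip_roller (a point): Centre of the wide tube's clip roller (steel, 12 mm thick), 15 mm below the mouth, which sticks 6.5 mm into the bore from the tube's -x side. A spring lets it yield outwards by up to 8 mm (2 N at first, 0.6 N more per mm). A pump merely dropped in stands proud on it; it must be pushed, with about 3 to 10 N along the tube, and stays where it is left; on the depth stop the force rises above 15 N.
- driver_tube: Narrow tube of the stand: outside diameter 18 mm, bore 10 mm, sharp-edged mouth, 110 mm long, nothing inside. Origin: centre of the mouth, about 118 mm above the bench. z points out of the mouth along the tube, 30 degrees from vertical; y is level; x points to the side that the tube leans to.
- pump: Desoldering pump, 60 to 98 g, lying on the bench: round aluminium barrel 24 mm thick. Origin: on its axis, in the barrel, 110 mm behind the nozzle tip. x runs along it to the nozzle, which points roughly to the robot's right (-y). White nozzle: its last 30 mm taper from 24 to 7 mm. The barrel ends 40 mm behind the origin; then an 8-sided collar (24 mm), a thin rod and an 18 mm knob (end at 95 mm).
- pump_nose (a point): Tip of the pump's nozzle, on its axis.
- screwdriver: Screwdriver, 68 to 110 g, lying on the bench: black 8-sided handle 28 mm over its flats, 95 mm long; steel shaft 6 mm thick, 100 mm long, its last 6 mm tapering to 3.6 mm. Origin: on its axis, in the handle, 50 mm behind the handle's front face and 45 mm ahead of its rear end. x runs along it to the blade, which points roughly to the robot's right (-y).
- driver_tip (a point): Tip of the screwdriver's blade, on its axis, 150 mm ahead of the body's origin.
- driver_shoulder (a point): Centre of the front face of the screwdriver's handle, where the shaft comes out; this face rests on the rim of the narrow tube when the screwdriver is home.
- board: Bystander: green circuit board 150 x 220 mm with parts up to 36 mm high, lying loose on the bench. Origin: centre of its underside.
- meter: Bystander: grey hand-held multimeter 145 x 78 x 34 mm (42 mm over its dial), lying loose. Origin: centre of its underside.
- clay_cup: Bystander: small clay cup, 66 mm wide at the rim, 62 mm high, loose. Origin: centre of its underside.
- flux_tin: Bystander: round brass flux tin, 56 mm in diameter, 21 mm high, loose. Origin: centre of its underside.
Mind the look-alikes: they are no part of the job. What is meant by the stand is not turquoise, and is the larger of those in its own colour.

How it is judged (in metres and radians):
At the end, for the whole second after the job is handed in: Pump: nozzle tip down on the wide tube's depth stop (within 4 mm), in line within 7 degrees. Screwdriver: front face of the handle within 6 mm of the narrow tube's rim and 5 mm of its axis, in line within 6 degrees. Both released and at rest (distance between pump_nose and stop_c0 below 0.0065 m and angle between the x axis of pump and the z axis of pump_tube, either way round below 0.12 rad and z of driver_shoulder in the frame of driver_tube below 0.006 m and x of driver_shoulder in the frame of driver_tube between -0.005 and 0.005 m and y of driver_shoulder in the frame of driver_tube between -0.005 and 0.005 m and angle between the x axis of screwdriver and the z axis of driver_tube, either way round below 0.1 rad and linear speed of each of pump, screwdriver below 0.02 m/s); the robot touches nothing.
It fails at once if the pump or the screwdriver is rammed against the stand (more than 40 N) (contact force between any of pump, screwdriver and stand above 40 N).
It fails at once if the circuit board, the meter, the clay cup or the flux tin is shifted by more than 20 mm (distance of any of board, meter, clay_cup, flux_tin from where it was at the start of the episode above 0.02 m).
It also fails if it takes over 66 s, if anything falls off the work surface, if the arm or the gripper's body presses on something with over 40 N, if the wrist force passes 120 N, or if a joint passes its speed limit or range.

## Working session

There is one attempt and no reset: what is moved stays moved. The work goes in short steps, Python scripts to look and compute and a shell command to move; the robot and the scene stay as the last step left them, time stands still between calls to the robot, and variables do not carry over. Pictures are saved under pics/ and viewed, and the job is handed in when it is done.

```bash
mkdir -p pics; ls
python3 - <<'E'
from rig import sense, vision, job
import cv2,numpy as np
s=sense(); print(s)
for n in("scene","top"):
    im=vision.capture(n); cv2.imwrite(f"pics/{n}0.png",cv2.resize(im[:,:,::-1],(800,600),interpolation=cv2.INTER_CUBIC))
    np.save(f"{n}0.npy",im)
    c=vision.calibration(n); print(n,{k:np.round(v,4).tolist() if hasattr(v,'shape') or isinstance(v,list) else v for k,v in c.items()})
E
```

```text
pics
{'time_s': 0.0, 'joints': array([-1.54241643e+00,  3.13465600e-01,  1.49843019e+00, -2.90575888e-05,
        1.33099728e+00, -2.23383887e-01]), 'dq': array([ 0.00043192, -0.00023255,  0.00062032,  0.00103297,  0.00052735,
       -0.00100699]), 'tau': array([ 5.63073227e-04, -4.12268829e+01, -2.59742171e+01, -1.26349278e-04,
        4.15743707e-03, -2.75885490e-06]), 'eef_pos': array([ 130.76591357, -508.19067629,  230.72968849]), 'ee_rot': array([ 0.55852027,  0.43361567,  0.55911951, -0.43291792]), 'force': array([-0.03455369,  0.50676423, -0.36078709]), 'wrist_torque': array([ 0.03505084, -0.04397665,  0.04483692]), 'grip_width': 0.9993421513791436}
scene {'K': [[433.9696, 0.0, 280.4136], [0.0, 433.9696, 213.3223], [0.0, 0.0, 1.0]], 'extrinsics': [[-0.4531, -0.7443, 0.4906, 1037.9738], [0.8914, -0.37, 0.2619, 270.3086], [-0.0135, 0.556, 0.8311, 1014.5614], [0.0, 0.0, 0.0, 1.0]]}
top {'K': [[390.9022, 0.0, 278.8554], [0.0, 390.9022, 204.4295], [0.0, 0.0, 1.0]], 'extrinsics': [[0.0072, 0.9977, -0.0671, 444.5601], [-1.0, 0.0077, 0.0064, -10.4777], [0.0069, 0.0671, 0.9977, 1197.0645], [0.0, 0.0, 0.0, 1.0]]}
```

View pics/scene0.png

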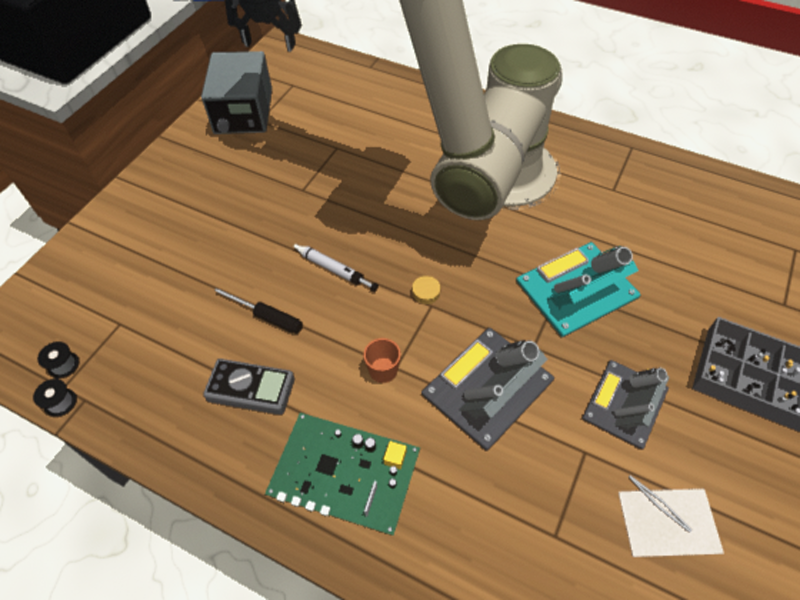

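View pics/top0.png

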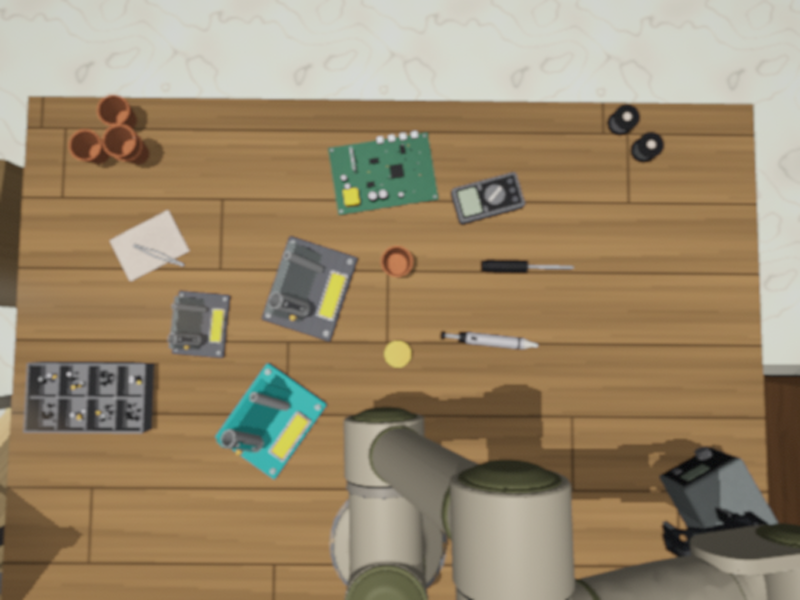

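Run:
```python
import cv2,numpy as np
s=np.load("scene0.npy");t=np.load("top0.npy")
def crop(im,x0,y0,w,h,k,n):
    c=cv2.resize(im[y0:y0+h,x0:x0+w,::-1],None,fx=k,fy=k,interpolation=cv2.INTER_CUBIC)
    for i in range(0,w,10): cv2.putText(c,str(x0+i),(i*k,8),0,.3,(255,255,255)); cv2.line(c,(i*k,10),(i*k,14),(255,255,255))
    for i in range(0,h,10): cv2.putText(c,str(y0+i),(0,i*k+4),0,.3,(255,255,255))
    cv2.imwrite("pics/"+n,c)
crop(s,285,220,110,100,7,"s_stand.png")
crop(t,180,160,75,82,7,"t_stand.png")
crop(t,300,170,115,80,6,"t_tools.png")
crop(s,145,160,130,80,6,"s_tools.png")
```

```text
(no output)
```

View pics/s_stand.png

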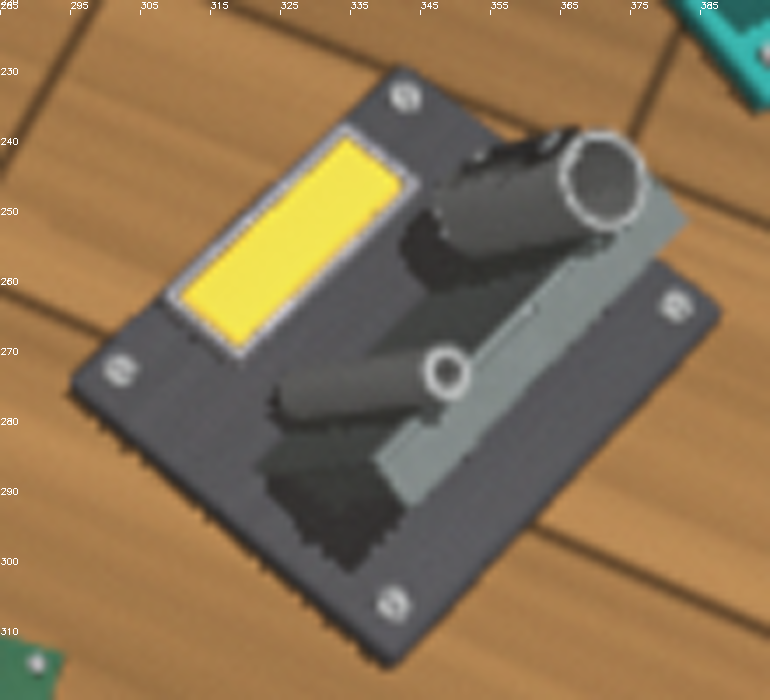

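View pics/t_stand.png

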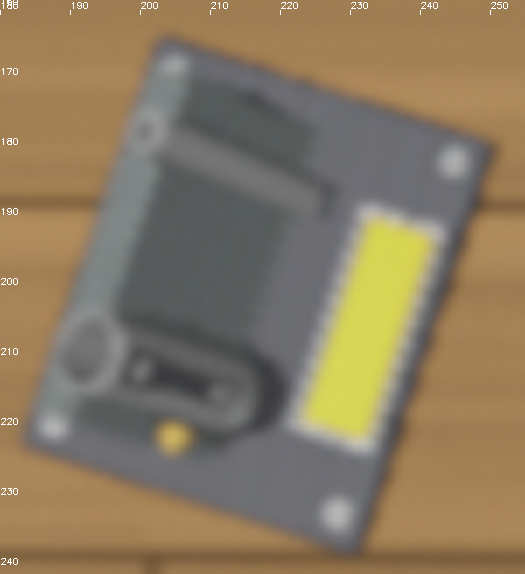

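View pics/t_tools.png

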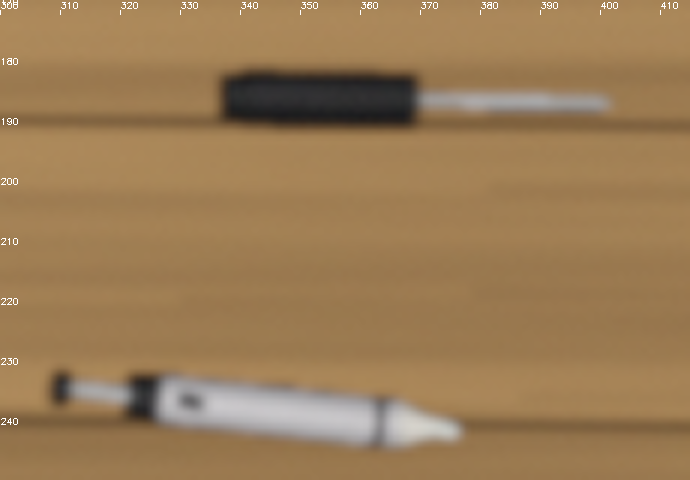

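View pics/s_tools.png

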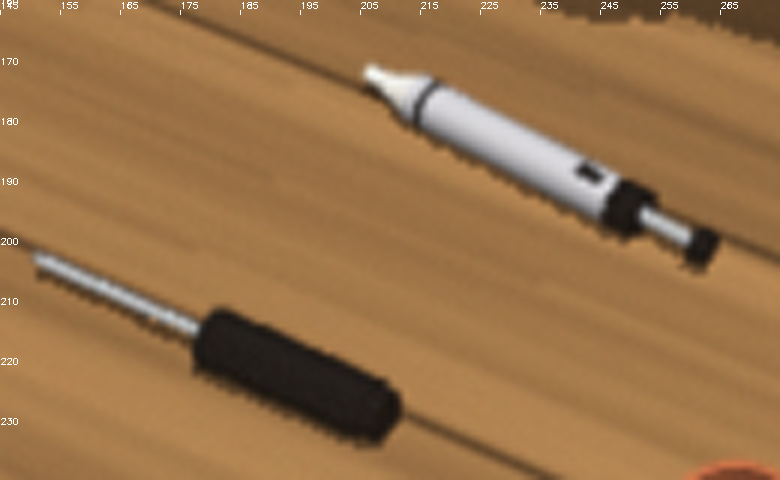

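```bash
cat > h.py <<'E'
from rig import sense, vision, job
import cv2,numpy as np
from scipy.spatial.transform import Rotation as R
from scipy.optimize import least_squares
C={n:vision.calibration(n) for n in("scene","top")}
def proj(n,P):
    K=np.array(C[n]["K"]);E=np.array(C[n]["extrinsics"]);P=np.atleast_2d(P).astype(float)
    p=(P-E[:3,3])@E[:3,:3]; p=p*[1,-1,-1]; q=p@K.T; return q[:,:2]/q[:,2:]
def onz(n,px,z):
    K=np.array(C[n]["K"]);E=np.array(C[n]["extrinsics"])
    d=np.linalg.solve(K,[px[0],px[1],1])*[1,-1,-1]; d=E[:3,:3]@d; o=E[:3,3]
    return o+d*(z-o[2])/d[2]
def tri(ps,pt):
    f=lambda P:np.r_[proj("scene",P)[0]-ps,proj("top",P)[0]-pt]
    r=least_squares(f,[450,0,50]);return r.x,r.fun
def quat(q): return R.from_quat([q[1],q[2],q[3],q[0]])
def crop(im,x0,y0,w,h,k,n):
    c=cv2.resize(im[y0:y0+h,x0:x0+w,::-1],None,fx=k,fy=k,interpolation=cv2.INTER_CUBIC)
    for i in range(0,w,10): cv2.putText(c,str(x0+i),(i*k,8),0,.3,(255,255,255)); cv2.line(c,(i*k,10),(i*k,14),(255,255,255))
    for i in range(0,h,10): cv2.putText(c,str(y0+i),(0,i*k+4),0,.3,(255,255,255))
    cv2.imwrite("pics/"+n,c)
E
python3 - <<'E'
from h import *
np.set_printoptions(precision=1,suppress=True)
def cp(x0,y0,k,pts): return np.array([x0,y0])+(np.array(pts,float)+.5)/k-.5
sc=cp(285,220,7,[(400,67),(77,379),(390,655),(722,312)]); L=np.array([(-77.5,95,14),(-77.5,-95,14),(77.5,-95,14),(77.5,95,14)])
tc=cp(180,160,7,[(360,552),(495,145),(163,38),(25,443)])
ms=cp(285,220,7,[(602,180),(447,373)]); mt=cp(180,160,7,[(93,350),(147,131)])
def pts(v): return R.from_euler('z',v[2]).apply(L)+[v[0],v[1],0]
for which in("both","scene","top"):
    f=lambda v:np.r_[(proj("scene",pts(v))-sc).ravel()*(which!="top"),(proj("top",pts(v))-tc).ravel()*(which!="scene")]
    r=least_squares(f,[430,120,1.3]); print(which,r.x[:2],np.degrees(r.x[2]),r.fun)
    if which=="both": v=r.x
for a,b in zip(ms,mt):
    P,e=tri(a,b); print("mouth",P,e, R.from_euler('z',-v[2]).apply(P-[v[0],v[1],0]))
for n,z in(("wide",122),("narrow",118)):
    i=n=="narrow"; print(n,onz("scene",ms[i*1],z),onz("top",mt[i*1],z))
T=lambda p:cp(300,170,6,[p])[0]; S=lambda p:cp(145,160,6,[p])[0]
for n,z,a,b in(("nose",12,(372-2,70),(461,432)),("knob",12,(708,248),(52,388)),("tip",14,(35,257),(611,104)),("shoulder",14,(203,340),(416,101)),("rear",14,(388,415),(222,98))):
    print(n,onz("scene",S(a),z),onz("top",T(b),z))
E
```

```text
both [530.3 170.8] 72.40837215733222 [ 0.1 -1.  -2.2  0.2  0.   1.7  0.6 -0.3 -0.1  1.3  0.4 -0.1 -0.4 -0.5
 -1.   1. ]
scene [529.1 171.3] 72.35043379436603 [ 0.5 -1.3 -1.8 -0.2  0.4  1.4  0.9 -0.5 -0.   0.   0.   0.  -0.  -0.
 -0.   0. ]
top [531.7 170. ] 72.47030663334326 [-0.  -0.  -0.   0.  -0.   0.   0.  -0.   0.2  0.9  0.7 -0.6 -0.2 -0.9
 -0.7  0.6]
mouth [500.2 219.2 126.1] [-0.4  0.  -0.4  0.2] [ 37.1  43.3 126.1]
mouth [587.4 199.9 122.5] [-0.1  0.  -0.2  0.1] [ 45.  -45.6 122.5]
wide [497.3 219.8 122. ] [500.9 219.  122. ]
narrow [585.  199.8 118. ] [588.2 200.4 118. ]
nose [ 410.1 -312.1   12. ] [ 413.9 -314.    12. ]
knob [ 430.9 -110.1   12. ] [ 434.6 -107.6   12. ]
tip [ 578.3 -392.    14. ] [ 580.5 -391.4   14. ]
shoulder [ 581.9 -293.9   14. ] [ 581.3 -292.2   14. ]
rear [ 578.4 -195.3   14. ] [ 582.  -193.5   14. ]
```

```bash
cat >> h.py <<'E'
np.set_printoptions(precision=3,suppress=True)
def Rm(tx,tz):
    tx=np.array(tx,float);tx/=np.linalg.norm(tx);tz=np.array(tz,float);tz-=tx*(tz@tx);tz/=np.linalg.norm(tz)
    return R.from_matrix(np.c_[tx,np.cross(tz,tx),tz])
def row(p,Rt,s=None):
    s=s or sense(); R0=quat(s["ee_rot"])
    print("turn",(R0.inv()*Rt).as_rotvec(),"shift cm",R0.inv().apply(np.array(p)-s["eef_pos"])/10)
def show():
    s=sense(); r=quat(s["ee_rot"]).as_matrix(); print(round(s["time_s"],2),"p",s["eef_pos"],"q",s["joints"],"F",s["force"],"M",s["wrist_torque"],"w",round(s["grip_width"],3)); print("x",r[:,0],"z",r[:,2])
E
python3 - <<'E'
from h import *
show()
nose=np.array([412,-313,12.]); knob=np.array([432.7,-109,12]); a=(nose-knob)/np.linalg.norm(nose-knob)
g=nose-125*a; print(a,g)
for sg in(1,-1):
    row([g[0],g[1],90],Rm([0,0,-1],sg*np.cross(a,[0,0,1])))
E
```

```text
0.1 p [ 130.77  -508.223  230.815] q [-1.542  0.313  1.498 -0.     1.331 -0.223] F [ 0.192 -0.586  0.647] M [0.019 0.054 0.011] w 1.0
x [-0.     0.001 -1.   ] z [ 0.249 -0.968 -0.001]
[-0.101 -0.995  0.   ] [ 424.619 -188.639   12.   ]
turn [ 1.924 -0.001  0.001] shift cm [ 14.115  36.418 -23.614]
turn [-1.218 -0.001 -0.001] shift cm [ 14.115  36.418 -23.614]
```

```bash
python3 -m pendant '[[-0.18,0,0,1,5,-3.4,1],[-0.36,0,0,2,10,-6.8,1],[-0.54,0,0,4,15,-10.2,1],[-0.72,0,0,6,20,-13.4,0.8],[-0.9,0,0,8,25,-16.5,0.7]]' 60
python3 - <<'E'
from h import *
show()
nose=np.array([412,-313,12.]); knob=np.array([432.7,-109,12]); a=(nose-knob)/np.linalg.norm(nose-knob)
g=nose-125*a; print(a,g)
row([g[0],g[1],90],Rm([0,0,-1],-np.cross(a,[0,0,1])))
row([g[0],g[1],3],Rm([0,0,-1],-np.cross(a,[0,0,1])))
E
```

```text
time_s: 0.72
eef_pos: [332.1, -285.4, 151.0]
ee_rot: [0.692, 0.145, 0.692, -0.145]
force: [-0.0, -0.7, 0.1]
grip_width: 0.698
0.72 p [ 332.097 -285.415  151.023] q [-0.979  0.21   1.859  0.     1.072 -0.565] F [-0.038 -0.692  0.107] M [-0.024 -0.018  0.025] w 0.698
x [ 0. -0. -1.] z [ 0.916 -0.402  0.   ]
[-0.101 -0.995  0.   ] [ 424.619 -188.639   12.   ]
turn [-0.312  0.     0.   ] shift cm [ 6.102 12.58   4.583]
turn [-0.312  0.     0.   ] shift cm [14.802 12.581  4.581]
```

```bash
python3 -m pendant '[[-0.1,0,0,2,4.5,1.6,0.7],[-0.2,0,0,4,9,3.2,0.7],[-0.31,0,0,6,12.6,4.6,0.7],[-0.312,0,0,7.5,12.6,4.6,0.7],[-0.312,0,0,8,12.6,4.6,0.7]]' 60
python3 - <<'E'
from h import *
show()
t=vision.capture("top");s=vision.capture("scene")
crop(t,290,160,125,90,6,"t1.png");crop(s,145,120,130,90,6,"s1.png")
E
```

```text
time_s: 1.35
eef_pos: [424.1, -190.1, 70.7]
ee_rot: [0.706, 0.038, 0.707, -0.037]
force: [-0.5, 0.3, -0.3]
grip_width: 0.695
1.35 p [ 424.133 -190.058   70.722] q [-0.674  0.39   1.864 -0.     0.889 -0.568] F [-0.499  0.349 -0.272] M [-0.04  -0.004  0.006] w 0.695
x [-0.002  0.001 -1.   ] z [ 0.994 -0.106 -0.002]
```

View pics/t1.png

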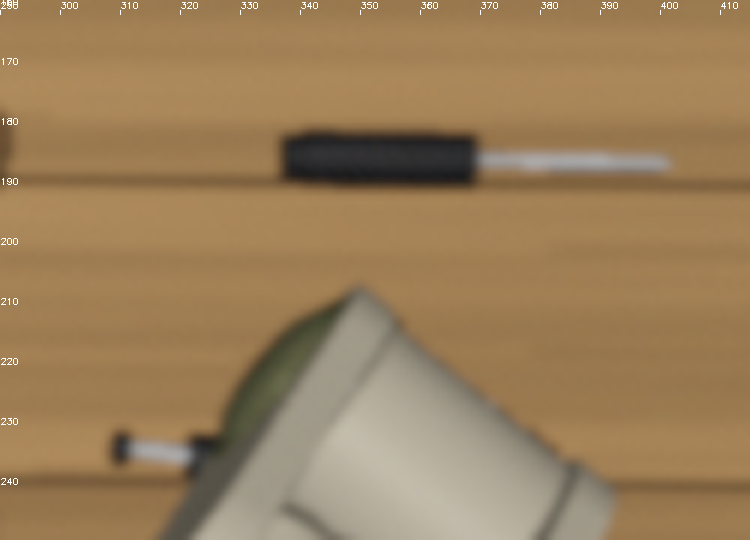

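View pics/s1.png

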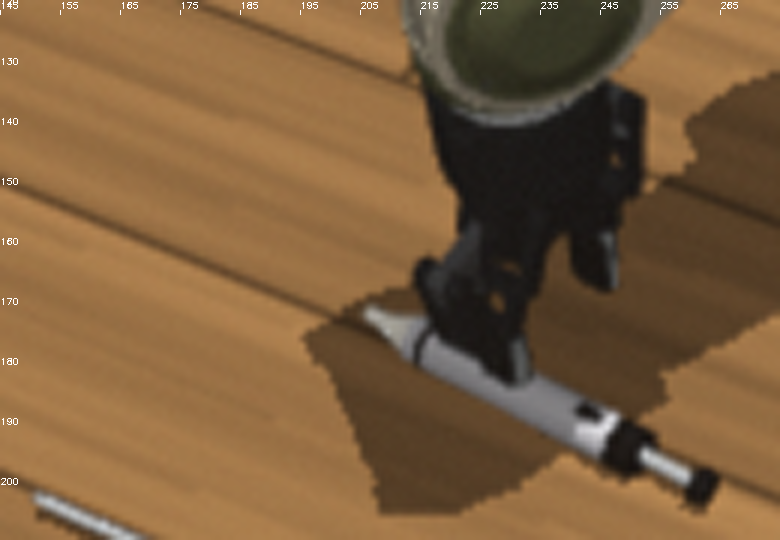

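```bash
python3 -m pendant '[[0,0,0,3,-0.1,0,0.7],[0,0,0,5.5,-0.1,0,0.7],[0,0,0,6.7,-0.1,0,0.6],[0,0,0,6.7,-0.1,0,0.3],[0,0,0,6.7,-0.1,0,0.1]]' 70;python3 -m pendant '[[0,0,0,0,0,0,0.1],[0,0,0,0,0,0,0.1],[0,0,0,0,0,0,0.1],[0,0,0,-1,0,0,0.1],[0,0,0,-4,0,0,0.1]]' 70; python3 -c "
from h import *;show()"
```

```text
time_s: 2.08
eef_pos: [424.8, -192.1, 5.7]
ee_rot: [0.707, 0.037, 0.706, -0.038]
force: [0.9, -1.0, -0.3]
grip_width: 0.252
time_s: 2.7
eef_pos: [423.8, -191.2, 44.9]
ee_rot: [0.705, 0.038, 0.707, -0.037]
force: [0.7, -0.1, -0.8]
grip_width: 0.25
2.7 p [ 423.765 -191.178   44.856] q [-0.677  0.437  1.881  0.     0.826 -0.57 ] F [ 0.659 -0.142 -0.847] M [ 0.088  0.023 -0.022] w 0.25
x [-0.002  0.002 -1.   ] z [ 0.994 -0.107 -0.002]
```

```bash
cat >> h.py <<'E'
yaw=np.radians(72.4); xs=np.array([np.cos(yaw),np.sin(yaw),0]); u=.5*xs+np.array([0,0,3**.5/2]); f=3**.5/2*xs-np.array([0,0,.5]); ys=np.array([-np.sin(yaw),np.cos(yaw),0])
Wm=np.array([499,219.4,122.]); Nm=np.array([586.5,200,118.])
RT=R.from_matrix(np.c_[f,u,np.cross(f,u)])
E
python3 - <<'E'
from h import *
print(RT.as_matrix())
row([423.8,-191.2,240],RT)
p=Wm+u*(40+122)+f*7.5; print("pre",p); row(p,RT)
E
```

```text
[[ 0.262  0.151  0.953]
 [ 0.825  0.477 -0.302]
 [-0.5    0.866 -0.   ]]
turn [ 0.18  -0.107  1.042] shift cm [-19.514   0.024  -0.034]
pre [525.456 302.8   258.546]
turn [ 0.18  -0.107  1.042] shift cm [-21.312  50.23    4.79 ]
```

```bash
python3 -m pendant '[[0,0,0,-5,0,0,0.1],[0.03,-0.02,0.17,-10,1,0,0.1],[0.06,-0.035,0.35,-15,3,0.3,0.1],[0.09,-0.05,0.52,-19,6,0.6,0.1],[0.12,-0.07,0.7,-21,10,1,0.1]]' 70
python3 - <<'E'
from h import *
show()
p=Wm+u*(40+122)+f*7.5; row(p,RT)
E
```

```text
time_s: 3.32
eef_pos: [445.5, -93.2, 257.5]
ee_rot: [0.698, 0.318, 0.62, 0.165]
force: [0.6, 0.4, -1.5]
grip_width: 0.247
3.33 p [445.507 -93.164 257.543] q [-0.811  0.232  1.7    0.593  1.613 -0.678] F [ 0.576  0.374 -1.52 ] M [-0.41  0.13  0.02] w 0.247
x [ 0.176  0.625 -0.761] z [ 0.97  -0.24   0.028]
turn [ 0.064 -0.032  0.34 ] shift cm [26.069 30.809 -1.728]
```

```bash
python3 -m pendant '[[0.013,-0.006,0.068,4.5,5.5,-0.3,0.1],[0.026,-0.012,0.136,9,11,-0.6,0.1],[0.039,-0.018,0.204,13.5,16.5,-0.9,0.1],[0.05,-0.025,0.27,18,21.5,-1.2,0.1],[0.064,-0.032,0.34,22,26,-1.5,0.1]]' 70
python3 - <<'E'
from h import *
show()
p=Wm+u*(40+122)+f*7.5; row(p,RT)
E
```

```text
time_s: 3.95
eef_pos: [506.2, 215.1, 256.0]
ee_rot: [0.658, 0.443, 0.552, 0.255]
force: [1.7, -0.4, -1.0]
grip_width: 0.25
3.95 p [506.22  215.09  255.964] q [-0.258  0.247  1.88   1.133  1.267 -0.472] F [ 1.739 -0.412 -0.989] M [-0.551  0.148 -0.068] w 0.25
x [ 0.26   0.825 -0.501] z [ 0.953 -0.302 -0.003]
turn [-0.002 -0.002  0.001] shift cm [ 7.61   4.704 -0.813]
```

```bash
python3 -m pendant '[[0,0,0,2,3,-0.4,0.1],[0,0,0,5,4.7,-0.8,0.1],[0,0,0,7.6,4.7,-0.8,0.1],[0,0,0,7.6,4.7,-0.8,0.1],[0,0,0,7.6,4.7,-0.8,0.1]]' 70
python3 - <<'E'
from h import *
show()
t=vision.capture("top");s=vision.capture("scene")
np.save("t2.npy",t);np.save("s2.npy",s)
crop(t,150,130,115,100,7,"t2.png");crop(s,310,170,110,90,7,"s2.png")
E
```

```text
time_s: 4.58
eef_pos: [525.5, 300.2, 258.1]
ee_rot: [0.658, 0.443, 0.553, 0.254]
force: [0.8, -0.0, -0.7]
grip_width: 0.254
4.58 p [525.454 300.247 258.051] q [-0.058  0.3    1.799  1.198  1.12  -0.371] F [ 0.781 -0.015 -0.651] M [-0.439  0.157  0.042] w 0.254
x [ 0.259  0.825 -0.503] z [ 0.953 -0.301 -0.004]
```

View pics/t2.png

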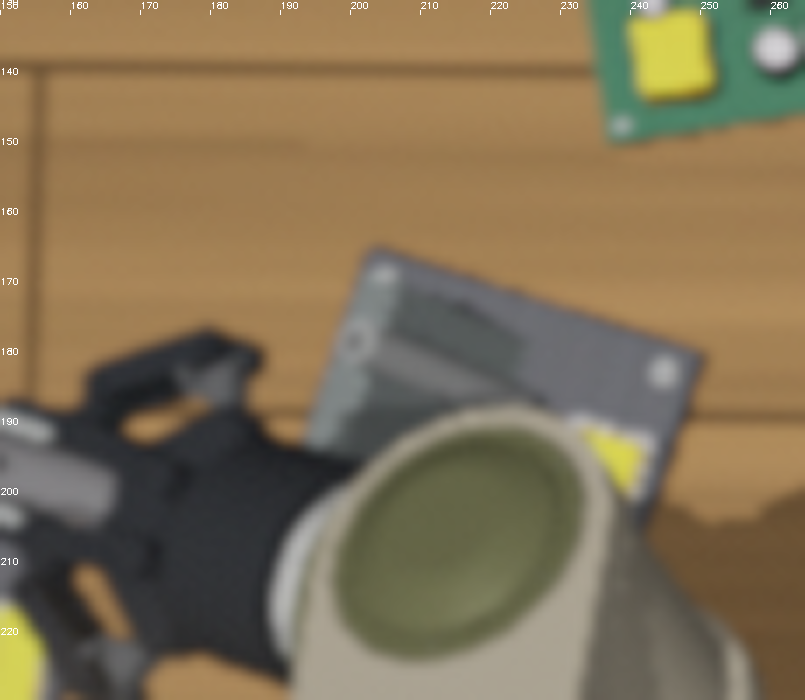

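View pics/s2.png

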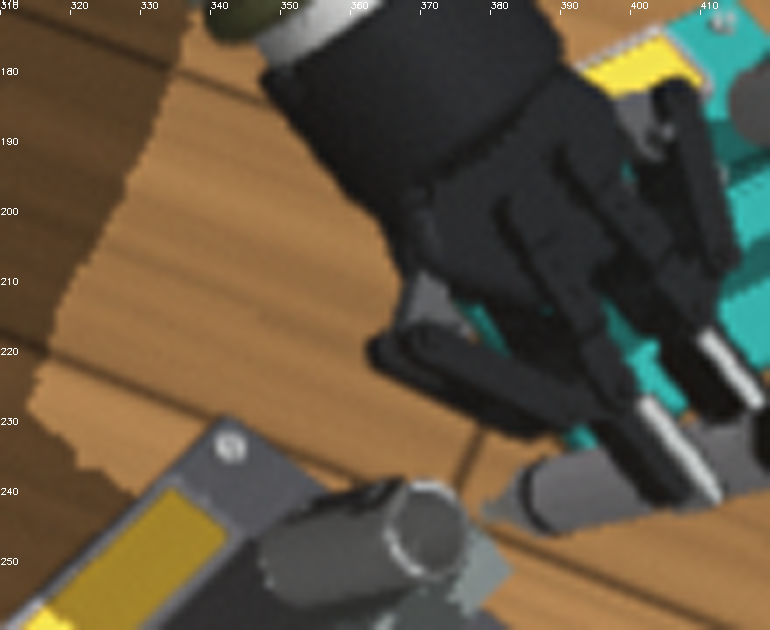

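Run:
```python
from h import *
s=sense();Rr=quat(s["ee_rot"]);F,U,Z=Rr.as_matrix().T
ax=s["eef_pos"]-7.5*F
nose=ax-122*U; print("nose",nose,"mouth rel",(nose-Wm)@u,(nose-Wm)@f,(nose-Wm)@ys)
for n in("scene","top"):
    print(n,"nose",proj(n,nose),"barrel ring",proj(n,ax-92*U),"grasp",proj(n,ax),"bar end",proj(n,ax+28*U),"knob",proj(n,ax+83*U),"mouth",proj(n,Wm),"du10,df10,dys10",np.r_[proj(n,nose+10*u),proj(n,nose+10*f),proj(n,nose+10*ys)]-proj(n,nose))
crop(np.load("t2.npy"),100,150,100,75,7,"t2b.png")
crop(np.load("s2.npy"),360,190,110,85,7,"s2b.png")
```

```text
nose [504.871 235.348 156.398] mouth rel 38.27776565628377 -2.496720384416129 -0.7735582946415436
scene nose [[378.308 243.044]] barrel ring [[385.825 241.341]] grasp [[411.843 235.445]] bar end [[420.794 233.416]] knob [[440.065 229.049]] mouth [[370.164 245.774]] du10,df10,dys10 [[ 2.457 -0.577]
 [ 2.679  3.409]
 [ 2.697 -2.742]]
top nose [[183.994 207.336]] barrel ring [[176.152 204.911]] grasp [[149.421 196.645]] bar end [[140.371 193.847]] knob [[121.137 187.899]] mouth [[192.696 210.258]] du10,df10,dys10 [[-2.566 -0.781]
 [-2.627 -0.889]
 [-1.222  3.567]]
```

View pics/t2b.png

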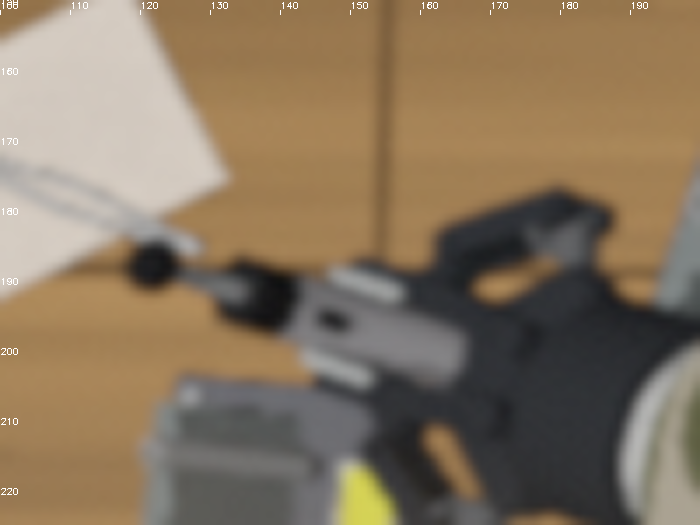

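View pics/s2b.png

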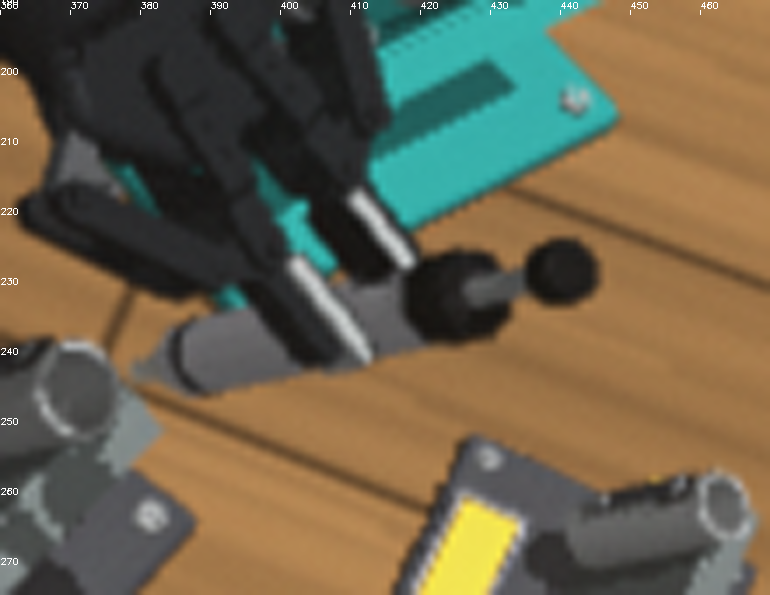

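```bash
python3 -m pendant '[[0,0,0,0.3,-1,-0.08,0.1],[0,0,0,0.3,-3,-0.08,0.1],[0,0,0,0.3,-5,-0.08,0.1],[0,0,0,0.3,-6,-0.08,0.1],[0,0,0,0.3,-6.3,-0.08,0.1]]' 50
cat >> h.py <<'E'
def rep(ln=122,off=7.5,M=Wm):
    s=sense();F,U,Z=quat(s["ee_rot"]).as_matrix().T
    nose=s["eef_pos"]-off*F-ln*U; fo=s["force"]
    print("t%.2f"%s["time_s"],"nose u,f,ys",np.array([(nose-M)@u,(nose-M)@f,(nose-M)@ys]),"F u,f,ys",np.array([fo@u,fo@f,fo@ys]),"w",round(s["grip_width"],3),"cmd? Rerr",(quat(s["ee_rot"]).inv()*RT).as_rotvec())
E
python3 -c "
from h import *
rep();s=vision.capture('scene');t=vision.capture('top');crop(s,310,170,110,90,7,'s3.png');crop(t,130,160,110,80,7,'t3.png')"
```

```text
time_s: 5.3
eef_pos: [515.8, 272.9, 201.2]
ee_rot: [0.658, 0.443, 0.553, 0.254]
force: [0.1, -0.5, -0.3]
grip_width: 0.251
t5.30 nose u,f,ys [-25.387   0.993   0.635] F u,f,ys [-0.534 -0.228 -0.272] w 0.251 cmd? Rerr [-0.004 -0.003  0.004]
```

View pics/s3.png

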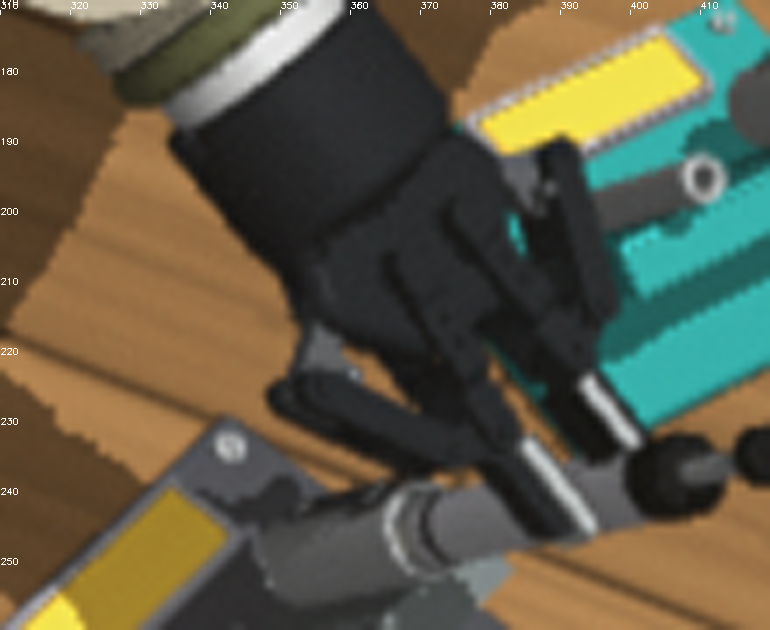

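```bash
for i in 1 ; do python3 -m pendant '[[0,0,0,0,-0.15,0,0.1],[0,0,0,0,-0.3,0,0.1],[0,0,0,0,-0.45,0,0.1],[0,0,0,0,-0.6,0,0.1],[0,0,0,0,-0.7,0,0.1]]' 50 >/dev/null; python3 -c "
from h import *
rep()"; done; python3 -m pendant '[[0,0,0,0,-0.15,0,0.1],[0,0,0,0,-0.3,0,0.1],[0,0,0,0,-0.45,0,0.1],[0,0,0,0,-0.6,0,0.1],[0,0,0,0,-0.7,0,0.1]]' 50 >/dev/null; python3 -c "
from h import *
rep()"
```

```text
t6.03 nose u,f,ys [-31.999   1.108   0.735] F u,f,ys [-1.808  0.289  0.032] w 0.251 cmd? Rerr [-0.003 -0.003  0.004]
t6.65 nose u,f,ys [-38.865   1.131   0.75 ] F u,f,ys [-0.018  1.669 -0.502] w 0.247 cmd? Rerr [-0.003 -0.003  0.003]
```

```bash
python3 -m pendant '[[0,0,0,0,-0.1,0,0.1],[0,0,0,0,-0.2,0,0.1],[0,0,0,0,-0.3,0,0.1],[0,0,0,0,-0.4,0,0.1],[0,0,0,0,-0.5,0,0.1]]' 50 >/dev/null; python3 -c "
from h import *
rep()";python3 -m pendant '[[0,0,0,0,-0.1,0,0.1],[0,0,0,0,-0.2,0,0.1],[0,0,0,0,-0.3,0,0.1],[0,0,0,0,-0.4,0,0.1],[0,0,0,0,-0.4,0,0.1]]' 50 >/dev/null; python3 -c "
from h import *
rep()"
```

```text
t7.28 nose u,f,ys [-43.458   1.176   0.693] F u,f,ys [5.963 3.558 0.121] w 0.251 cmd? Rerr [-0.003 -0.003  0.003]
t7.90 nose u,f,ys [-48.385   1.001   0.946] F u,f,ys [-0.118  2.044  0.803] w 0.252 cmd? Rerr [-0.004 -0.003  0.004]
```

```bash
python3 -m pendant '[[0,0,0,0,-0.1,0,0.1],[0,0,0,0,-0.2,0,0.1],[0,0,0,0,-0.25,0,0.1],[0,0,0,0,-0.3,0,0.1],[0,0,0,0,-0.3,0,0.1]]' 50 >/dev/null; python3 -c "
from h import *
rep()";python3 -m pendant '[[0,0,0,0,-0.1,0,0.1],[0,0,0,0,-0.2,0,0.1],[0,0,0,0,-0.25,0,0.1],[0,0,0,0,-0.25,0,0.1],[0,0,0,0,-0.25,0,0.1]]' 50 >/dev/null; python3 -c "
from h import *
rep()"
```

```text
t8.53 nose u,f,ys [-51.014   1.031   0.84 ] F u,f,ys [1.395 3.741 0.971] w 0.253 cmd? Rerr [-0.003 -0.003  0.004]
t9.15 nose u,f,ys [-53.565   1.003   0.844] F u,f,ys [0.137 2.506 0.9  ] w 0.252 cmd? Rerr [-0.003 -0.003  0.004]
```

```bash
python3 -m pendant '[[0,0,0,0,-0.05,0,0.1],[0,0,0,0,-0.1,0,0.1],[0,0,0,0,-0.15,0,0.1],[0,0,0,0,-0.2,0,0.1],[0,0,0,0,-0.25,0,0.1]]' 50 >/dev/null; python3 -c "
from h import *
rep()";python3 -m pendant '[[0,0,0,0,-0.05,0,0.1],[0,0,0,0,-0.1,0,0.1],[0,0,0,0,-0.15,0,0.1],[0,0,0,0,-0.2,0,0.1],[0,0,0,0,-0.25,0,0.1]]' 50 >/dev/null; python3 -c "
from h import *
rep()"
```

```text
t9.78 nose u,f,ys [-55.95    1.017   0.812] F u,f,ys [1.39  2.515 0.773] w 0.247 cmd? Rerr [-0.003 -0.003  0.004]
t10.40 nose u,f,ys [-58.454   1.003   0.823] F u,f,ys [ 2.494  2.609 -0.013] w 0.25 cmd? Rerr [-0.003 -0.003  0.004]
```

```bash
cat > ok.py <<'E'
from h import *
import sys
rep(); sys.exit(0 if sense()["force"]@u<7 else 1)
E
python3 -m pendant '[[0,0,0,0,-0.05,0,0.1],[0,0,0,0,-0.1,0,0.1],[0,0,0,0,-0.15,0,0.1],[0,0,0,0,-0.2,0,0.1],[0,0,0,0,-0.25,0,0.1]]' 50 >/dev/null; python3 ok.py && python3 -m pendant '[[0,0,0,0,-0.05,0,0.1],[0,0,0,0,-0.1,0,0.1],[0,0,0,0,-0.15,0,0.1],[0,0,0,0,-0.2,0,0.1],[0,0,0,0,-0.25,0,0.1]]' 50 >/dev/null && python3 ok.py && python3 -m pendant '[[0,0,0,0,-0.05,0,0.1],[0,0,0,0,-0.1,0,0.1],[0,0,0,0,-0.15,0,0.1],[0,0,0,0,-0.2,0,0.1],[0,0,0,0,-0.25,0,0.1]]' 50 >/dev/null && python3 ok.py  && python3 -m pendant '[[0,0,0,0,-0.05,0,0.1],[0,0,0,0,-0.1,0,0.1],[0,0,0,0,-0.15,0,0.1],[0,0,0,0,-0.2,0,0.1],[0,0,0,0,-0.25,0,0.1]]' 50 >/dev/null && python3 ok.py
```

```text
t11.03 nose u,f,ys [-60.966   0.997   0.844] F u,f,ys [1.663 3.451 0.648] w 0.248 cmd? Rerr [-0.003 -0.003  0.004]
t11.65 nose u,f,ys [-63.448   0.998   0.836] F u,f,ys [ 1.805  2.848 -0.672] w 0.25 cmd? Rerr [-0.003 -0.003  0.004]
t12.28 nose u,f,ys [-65.933   0.984   0.84 ] F u,f,ys [ 2.445  2.284 -0.475] w 0.249 cmd? Rerr [-0.003 -0.003  0.004]
t12.90 nose u,f,ys [-67.572   1.14    0.752] F u,f,ys [7.777 3.069 1.338] w 0.25 cmd? Rerr [-0.003 -0.003  0.002]
```

```bash
python3 -m pendant '[[0,0,0,0,-0.03,0,0.1],[0,0,0,0,-0.06,0,0.1],[0,0,0,0,-0.06,0,0.1],[0,0,0,0,-0.06,0,0.1],[0,0,0,0,-0.06,0,0.1]]' 50 >/dev/null; python3 ok.py
```

```text
t13.53 nose u,f,ys [-67.613   1.243   0.671] F u,f,ys [10.066  3.386  0.829] w 0.251 cmd? Rerr [-0.002 -0.003  0.001]
```

```bash
python3 -m pendant '[[0,0,0,0,-0.04,0,0.1],[0,0,0,0,-0.08,0,0.1],[0,0,0,0,-0.12,0,0.1],[0,0,0,0,-0.16,0,0.1],[0,0,0,0,-0.16,0,0.1]]' 50 >/dev/null; python3 ok.py
```

```text
t14.15 nose u,f,ys [-67.766   1.489   0.41 ] F u,f,ys [16.224  2.914  2.348] w 0.25 cmd? Rerr [-0.001 -0.003 -0.002]
```

```bash
python3 -m pendant '[[0,0,0,0,0.1,0,0.1],[0,0,0,0,0.24,0,0.1],[0,0,0,0,0.24,0,0.3],[0,0,0,0,0.24,0,0.6],[0,0,0,0,0.24,0,0.6]]' 50 >/dev/null; python3 ok.py; python3 -m pendant '[[0,0,0,-0.5,0.24,0,0.6],[0,0,0,-4,0.24,0,0.6],[0,0,0,-9,0.3,0,0.6],[0,0,0,-14,0.3,0,0.6],[0,0,0,-18,0.3,0,0.7]]' 60 ; python3 -c "
from h import *
show();s=vision.capture('scene');t=vision.capture('top');crop(s,310,170,110,90,7,'s4.png');crop(t,100,140,110,85,7,'t4.png');np.save('s4.npy',s);np.save('t4.npy',t)"
```

```text
t14.78 nose u,f,ys [-68.51    0.837   0.795] F u,f,ys [ 0.504 -0.362 -0.502] w 0.604 cmd? Rerr [-0.004 -0.003  0.004]
time_s: 15.4
eef_pos: [462.4, 103.9, 258.4]
ee_rot: [0.659, 0.443, 0.553, 0.254]
force: [0.6, -0.4, -0.2]
grip_width: 0.701
15.4 p [462.435 103.906 258.364] q [-0.55   0.18   1.956  1.     1.477 -0.601] F [ 0.604 -0.371 -0.242] M [-0.412  0.158 -0.012] w 0.701
x [ 0.259  0.824 -0.504] z [ 0.953 -0.302 -0.004]
```

View pics/s4.png

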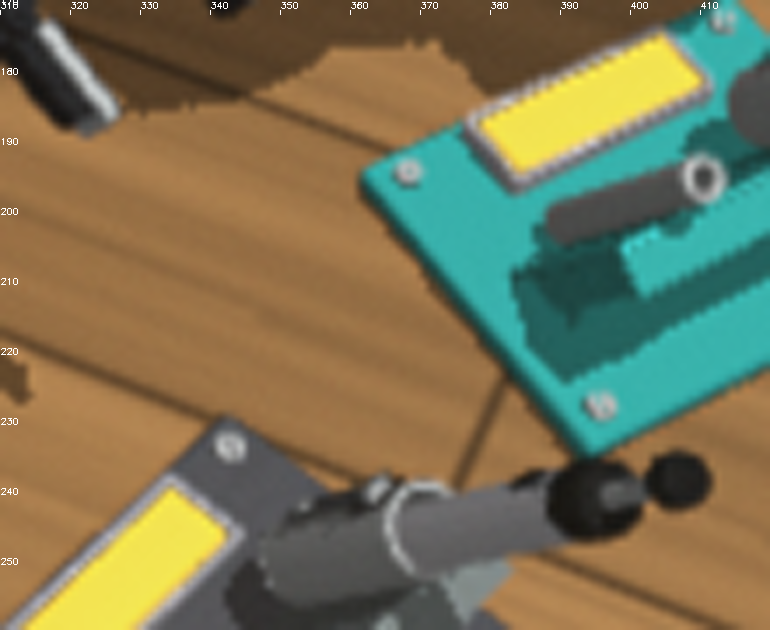

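View pics/t4.png

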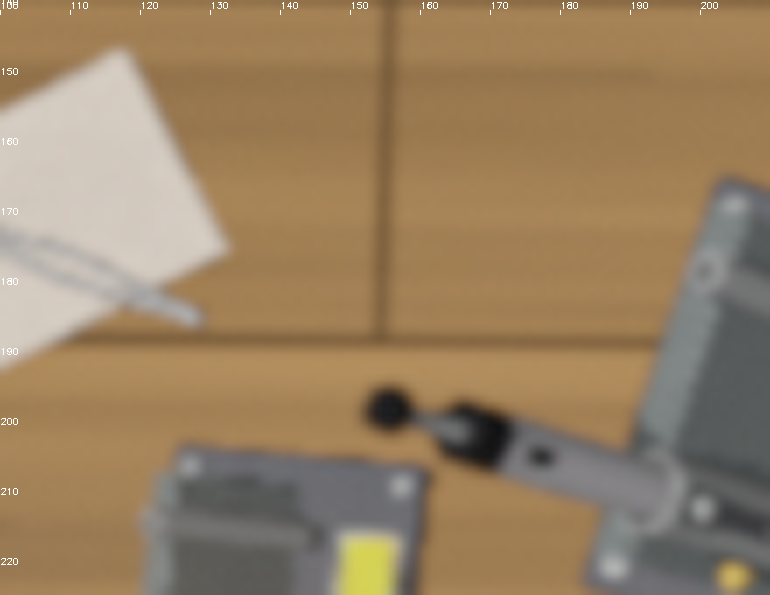

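Run:
```python
from h import *
k=Wm+(205-67.6)*u
print(proj("scene",k),proj("top",k),"meas (406.4,238.1),(155.0,197.8)")
for p in((452,190),(517,173),(525,206),(459,222)): print("meter",onz("top",np.array(p)/1.42857-.15,30))
Rg=Rm([0,0,-1],[1,-0.0,0]); show(); row([581,-242,100],Rg); row([462,0,220],Rg)
```

```text
[[405.852 237.502]] [[155.747 199.045]] meas (406.4,238.1),(155.0,197.8)
meter [ 741.436 -129.77    30.   ]
meter [ 779.395 -268.174   30.   ]
meter [ 708.405 -284.659   30.   ]
meter [ 672.917 -144.634   30.   ]
15.5 p [463.514 102.817 258.978] q [-0.551  0.18   1.955  1.001  1.476 -0.601] F [-0.069 -0.456 -0.36 ] M [-0.395  0.126 -0.046] w 0.702
x [ 0.263  0.822 -0.504] z [ 0.952 -0.305 -0.001]
turn [-0.282  0.161 -1.034] shift cm [-17.249 -28.469  21.719]
turn [-0.282  0.161 -1.034] shift cm [-6.53  -8.325  2.995]
```

```bash
python3 -m pendant '[[-0.045,0.026,-0.165,-4,-4,2,0.7],[-0.09,0.05,-0.33,-8,-8,5,0.7],[-0.135,0.078,-0.5,-12,-12,9,0.7],[-0.18,0.1,-0.66,-14.5,-17,13,0.7],[-0.226,0.13,-0.83,-16.5,-22,17,0.7]]' 60
python3 - <<'E'
from h import *
Rg=Rm([0,0,-1],[1,-0.0,0]); show(); row([581,-242,90],Rg)
E
```

```text
time_s: 16.12
eef_pos: [542.3, -173.8, 157.9]
ee_rot: [0.713, 0.088, 0.694, 0.053]
force: [-0.5, -0.1, -0.3]
grip_width: 0.701
16.12 p [ 542.327 -173.801  157.888] q [-0.6    0.499  1.437  0.19   1.296 -0.61 ] F [-0.513 -0.13  -0.317] M [-0.103  0.059 -0.069] w 0.701
x [ 0.032  0.198 -0.98 ] z [ 0.998 -0.053  0.022]
turn [-0.05   0.028 -0.2  ] shift cm [ 5.425 -7.848  4.067]
```

```bash
python3 -m pendant '[[-0.025,0.014,-0.1,2,-3.5,2,0.7],[-0.05,0.028,-0.2,4,-7,3.6,0.7],[-0.05,0.028,-0.2,5.4,-7.85,4.07,0.7],[-0.05,0.028,-0.2,5.4,-7.85,4.07,0.7],[-0.05,0.028,-0.2,5.4,-7.85,4.07,0.7]]' 60
python3 - <<'E'
from h import *
show(); row([581.3,-242.5,4],Rm([0,0,-1],[1,-0.005,0]))
s=vision.capture('scene');crop(s,145,150,130,90,6,'s5.png')
E
```

```text
time_s: 16.75
eef_pos: [579.8, -239.8, 91.5]
ee_rot: [0.707, 0.003, 0.707, 0.002]
force: [-0.2, 0.4, 0.2]
grip_width: 0.697
16.75 p [ 579.794 -239.783   91.511] q [-0.581  0.666  1.33   0.006  1.148 -0.582] F [-0.217  0.414  0.212] M [-0.008  0.032 -0.004] w 0.697
x [ 0.     0.007 -1.   ] z [ 1.    -0.002  0.   ]
turn [ 0.003  0.    -0.007] shift cm [ 8.749 -0.33   0.147]
```

View pics/s5.png

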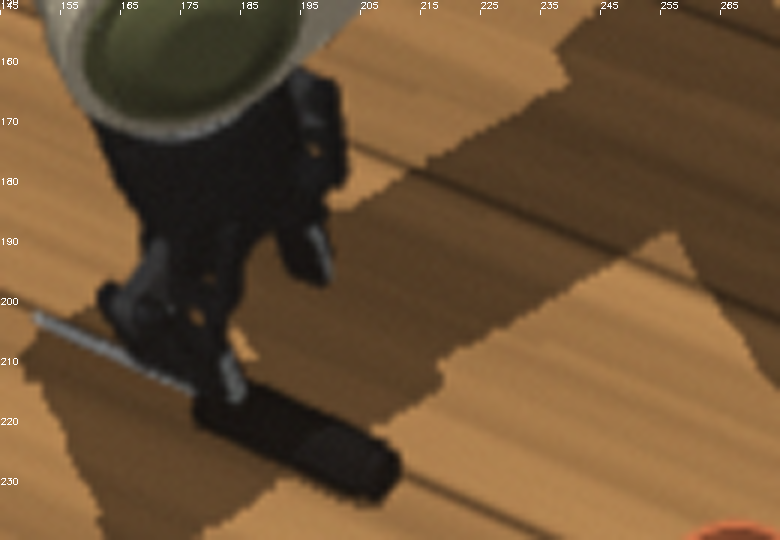

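```bash
python3 -m pendant '[[0.003,0,-0.007,4,-0.3,0.15,0.7],[0.003,0,-0.007,7,-0.3,0.15,0.7],[0.003,0,-0.007,8.65,-0.3,0.15,0.6],[0.003,0,-0.007,8.65,-0.3,0.15,0.45],[0.003,0,-0.007,8.65,-0.3,0.15,0.15]]' 60;python3 -m pendant '[[0,0,0,0,0,0,0.1],[0,0,0,0,0,0,0.1],[0,0,0,0,0,0,0.1],[0,0,0,-0.5,0,0,0.1],[0,0,0,-3,0,0,0.1]]' 60
python3 - <<'E'
from h import *
show()
p=Nm+u*(40+150)+f*9; print(p);row(p,RT)
E
```

```text
time_s: 17.42
eef_pos: [582.0, -243.0, 5.7]
ee_rot: [0.708, 0.001, 0.707, -0.002]
force: [0.1, 0.3, -0.1]
grip_width: 0.312
time_s: 18.05
eef_pos: [580.4, -242.1, 33.2]
ee_rot: [0.706, 0.002, 0.708, -0.001]
force: [0.6, -0.3, -0.9]
grip_width: 0.311
18.05 p [ 580.417 -242.053   33.219] q [-0.581  0.743  1.363 -0.001  1.039 -0.575] F [ 0.638 -0.252 -0.857] M [-0.022 -0.     0.007] w 0.311
x [-0.003  0.001 -1.   ] z [ 1.    -0.005 -0.003]
[617.582 297.982 278.045]
turn [ 0.272 -0.161  1.039] shift cm [-24.449  54.042   3.372]
```

```bash
python3 -m pendant '[[0,0,0,-5,0,0,0.1],[0.04,-0.02,0.16,-10.5,1,0,0.1],[0.08,-0.05,0.33,-16.5,3,0.3,0.1],[0.13,-0.075,0.5,-22,6,0.6,0.1],[0.17,-0.1,0.66,-24,11,0.6,0.1]]' 60
python3 - <<'E'
from h import *
show()
p=Nm+u*(40+150)+f*9; row(p,RT)
E
```

```text
time_s: 18.68
eef_pos: [588.5, -133.0, 277.5]
ee_rot: [0.702, 0.29, 0.628, 0.168]
force: [0.1, 0.3, -0.9]
grip_width: 0.307
18.68 p [ 588.542 -132.988  277.473] q [-0.669  0.53   1.201  0.608  1.694 -0.499] F [ 0.079  0.293 -0.881] M [-0.414  0.129  0.008] w 0.307
x [ 0.154  0.6   -0.785] z [ 0.98  -0.196  0.043]
turn [ 0.105 -0.055  0.377] shift cm [26.272 33.826 -5.602]
```

```bash
python3 -m pendant '[[0.02,-0.01,0.075,3.5,6,-0.9,0.1],[0.042,-0.02,0.15,7.5,11.5,-1.8,0.1],[0.063,-0.033,0.225,11.5,17,-2.7,0.1],[0.084,-0.044,0.3,15.5,22.5,-3.6,0.1],[0.105,-0.055,0.377,19,28,-4.5,0.1]]' 60
python3 - <<'E'
from h import *
rep(150,9,Nm);show()
p=Nm+u*(40+150)+f*9; row(p,RT)
E
```

```text
time_s: 19.3
eef_pos: [606.4, 180.6, 293.5]
ee_rot: [0.657, 0.443, 0.553, 0.255]
force: [1.0, 0.8, -0.2]
grip_width: 0.309
t19.30 nose u,f,ys [  -4.242 -107.736  -24.302] F u,f,ys [ 0.363  1.04  -0.721] w 0.309 cmd? Rerr [-0.004 -0.004  0.001]
19.3 p [606.387 180.589 293.504] q [-0.273  0.407  1.542  1.086  1.361 -0.312] F [ 1.014  0.813 -0.206] M [-0.454  0.102 -0.031] w 0.309
x [ 0.257  0.826 -0.501] z [ 0.954 -0.301 -0.005]
turn [-0.004 -0.004  0.001] shift cm [10.763  4.428 -2.452]
```

```bash
python3 -m pendant '[[-0.004,-0.004,0,2,3,-1,0.1],[-0.004,-0.004,0,5,4.4,-2,0.1],[-0.004,-0.004,0,9,4.4,-2.45,0.1],[-0.004,-0.004,0,10.8,4.4,-2.45,0.1],[-0.004,-0.004,0,10.8,4.4,-2.45,0.1]]' 60
python3 - <<'E'
from h import *
t=vision.capture("top");s=vision.capture("scene")
np.save("t6.npy",t);np.save("s6.npy",s)
rep(150,9,Nm)
S=sense();F,U,Z=quat(S["ee_rot"]).as_matrix().T
ax=S["eef_pos"]-9*F
for n in("scene","top"):
    print(n,"tip",proj(n,ax-150*U),"shoulder",proj(n,ax-50*U),"rear",proj(n,ax+45*U),"mouth",proj(n,Nm),"du,df,dys 10",(np.r_[proj(n,Nm+10*u),proj(n,Nm+10*f),proj(n,Nm+10*ys)]-proj(n,Nm)).tolist())
crop(s,330,200,105,90,7,"s6.png");crop(t,110,120,110,85,7,"t6.png")
E
```

```text
time_s: 19.92
eef_pos: [617.6, 296.6, 276.5]
ee_rot: [0.659, 0.442, 0.553, 0.255]
force: [-0.4, -0.9, -0.5]
grip_width: 0.313
t20.02 nose u,f,ys [38.463 -2.223 -1.554] F u,f,ys [-1.102  0.561 -0.303] w 0.309 cmd? Rerr [0.001 0.    0.003]
scene tip [[355.758 271.954]] shoulder [[381.418 268.558]] rear [[411.464 264.583]] mouth [[348.248 273.422]] du,df,dys 10 [[2.1713658232704915, -0.290826806012376], [2.697866515194164, 3.383280993109395], [2.8116510384516573, -2.8585796382959074]]
top tip [[192.314 174.673]] shoulder [[165.513 163.449]] rear [[135.248 150.773]] mouth [[200.697 178.896]] du,df,dys 10 [[-2.327648276455136, -0.9754546108844124], [-2.599586655235953, -0.7197362975304316], [-1.1625538540976663, 3.4051712137427614]]
```

View pics/s6.png

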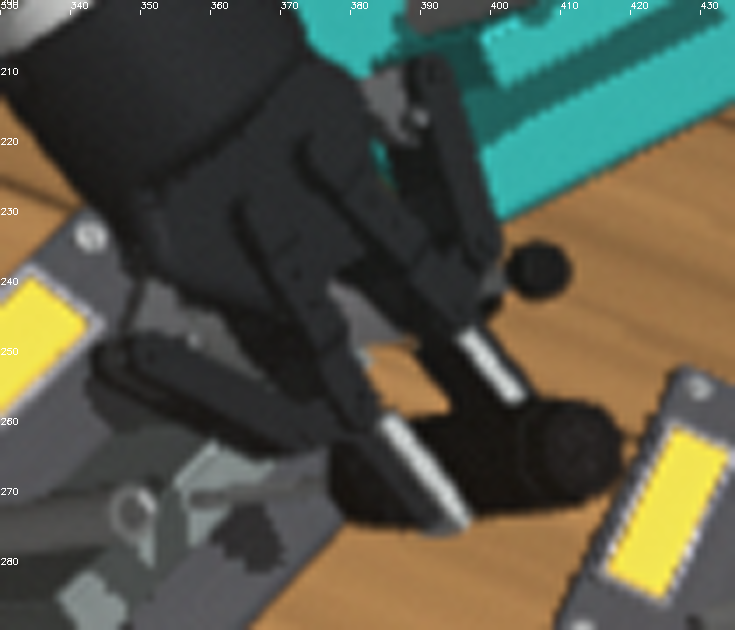

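View pics/t6.png

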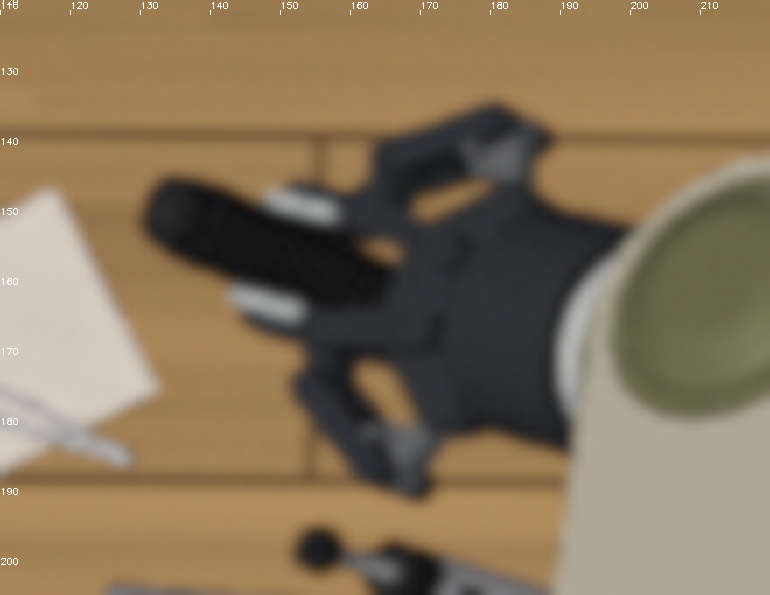

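Run:
```python
from h import *
s=np.load("s6.npy").astype(float)
c=np.clip((s-20)*2.0,0,255).astype(np.uint8)
crop(c,340,258,50,36,16,"s6z.png")
```

```text
(no output)
```

View pics/s6z.png

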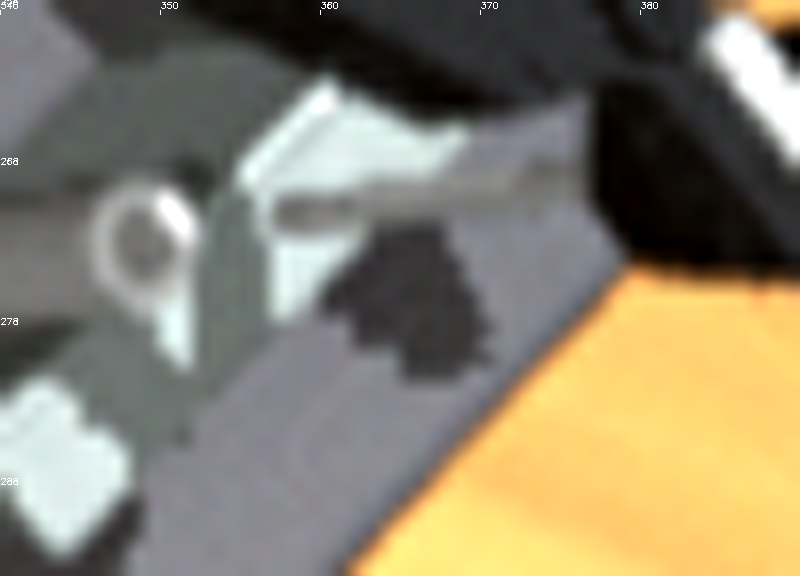

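Run:
```python
from h import *
from scipy.ndimage import map_coordinates
S=sense();F,U,Z=quat(S["ee_rot"]).as_matrix().T
ax=S["eef_pos"]-9*F
def prof(img,n,P,half,dirv,N=61):
    a,b=proj(n,P-dirv*half)[0],proj(n,P+dirv*half)[0]
    tt=np.linspace(0,1,N); q=a+(b-a)*tt[:,None]
    return np.linspace(-half,half,N),map_coordinates(img,[q[:,1],q[:,0]],order=1)
def edges(d,v):
    # half-level crossing out from centre
    c=len(v)//2; lo=v[c-5:c+6].min(); out=[]
    for sgn in(-1,1):
        seg=v[c::sgn]; hi=np.max(seg[:len(seg)]); lev=(lo+hi)/2
        i=np.argmax(seg>lev); out.append(abs(np.interp(lev,[seg[i-1],seg[i]],[i-1,i])*(d[1]-d[0])))
    return out
t6=np.load("t6.npy").astype(float).mean(2); s6=np.load("s6.npy").astype(float).mean(2)
for k in(20,25,30,35,40):
    d,v=prof(t6,"top",ax+k*U,30,ys); e=edges(d,v); print("top handle",k,e,"centre ys",(e[1]-e[0])/2)
# narrow mouth/tube in initial top image: tube body profile
t0=np.load("top0.npy").astype(float).mean(2);s0=np.load("scene0.npy").astype(float).mean(2)
for k in(0,-15,-30,-45):
    d,v=prof(t0,"top",Nm+k*u,16,ys,33); print("top tube",k,v.round().astype(int))
```

```text
top handle 20 [np.float64(14.656996248358098), np.float64(12.619610483996798)] centre ys -1.01869288218065
top handle 25 [np.float64(14.823771583633459), np.float64(12.54908172866604)] centre ys -1.137344927483709
top handle 30 [np.float64(15.064842141619371), np.float64(12.718804069552816)] centre ys -1.1730190360332777
top handle 35 [np.float64(14.893845776273295), np.float64(12.896632219656587)] centre ys -0.9986067783083543
top handle 40 [np.float64(14.341751458551974), np.float64(12.521078535214347)] centre ys -0.9103364616688134
top tube 0 [131 132 134 136 139 142 144 147 148 147 145 142 139 135 133 133 133 134
 136 139 139 139 141 138 135 133 132 132 131 131 131 132 131]
top tube -15 [ 96  96  97  97  98  98  98 100 103 106 110 113 116 117 117 118 117 115
 113 111 108 104 101  99  97  96  96  97  99 101 102 101 100]
top tube -30 [ 86  85  84  83  83  84  89  93  98 103 107 111 113 115 116 116 115 115
 113 110 108 104 100  96  93  91  89  89  88  88  88  88  89]
top tube -45 [ 87  87  86  86  87  88  90  94  98 103 107 110 112 114 115 115 115 114
 112 110 107 104 100  97  94  92  91  90  89  89  89  89  89]
```

```bash
python3 -m pendant '[[0,0,0,0.27,-1,-0.15,0.1],[0,0,0,0.27,-2.2,-0.15,0.1],[0,0,0,0.27,-3,-0.15,0.1],[0,0,0,0.27,-3,-0.15,0.1],[0,0,0,0.27,-3,-0.15,0.1]]' 30 >/dev/null
python3 - <<'E'
from h import *
s=vision.capture("scene");np.save("s7.npy",s)
rep(150,9,Nm)
S=sense();F,U,Z=quat(S["ee_rot"]).as_matrix().T
print(proj("scene",S["eef_pos"]-9*F-150*U))
c=np.clip((s.astype(float)-20)*2.0,0,255).astype(np.uint8)
crop(c,335,258,50,36,16,"s7z.png")
E
```

```text
t20.70 nose u,f,ys [8.688 1.233 0.392] F u,f,ys [-1.041 -0.38   0.065] w 0.313 cmd? Rerr [ 0.002 -0.001  0.003]
[[350.578 273.477]]
```

View pics/s7z.png

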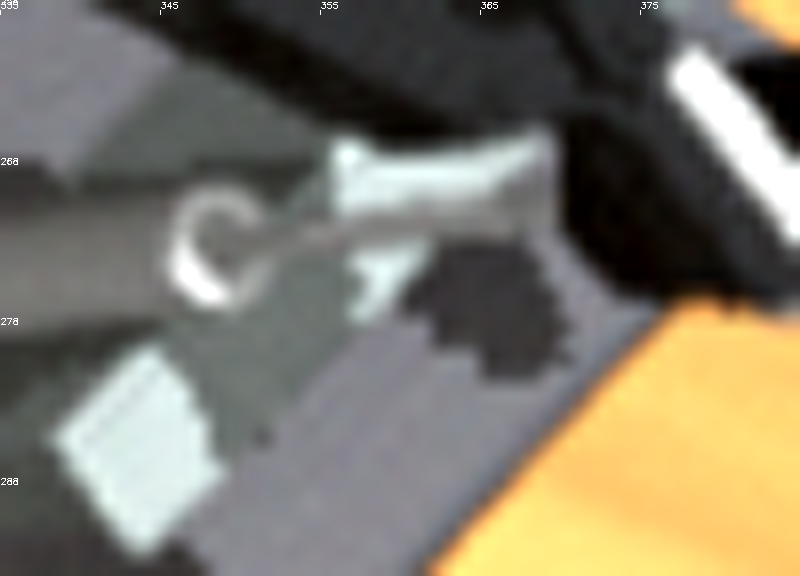

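```bash
cat > ok2.py <<'E'
from h import *
import sys
rep(150,9,Nm); sys.exit(0 if np.linalg.norm(sense()["force"])<5 else 1)
E
python3 -m pendant '[[0,0,0,-0.06,0,0.04,0.1],[0,0,0,-0.06,-0.2,0.04,0.1],[0,0,0,-0.06,-0.4,0.04,0.1],[0,0,0,-0.06,-0.6,0.04,0.1],[0,0,0,-0.06,-0.8,0.04,0.1]]' 30 >/dev/null; python3 ok2.py && python3 -m pendant '[[0,0,0,0,-0.15,0,0.1],[0,0,0,0,-0.3,0,0.1],[0,0,0,0,-0.45,0,0.1],[0,0,0,0,-0.6,0,0.1],[0,0,0,0,-0.7,0,0.1]]' 30 >/dev/null; python3 ok2.py
```

```text
t21.32 nose u,f,ys [0.181 0.656 0.159] F u,f,ys [-1.086  0.309 -0.194] w 0.307 cmd? Rerr [ 0.001 -0.001  0.003]
t21.95 nose u,f,ys [-6.773  0.664  0.179] F u,f,ys [-0.528 -0.397  0.123] w 0.307 cmd? Rerr [ 0.001 -0.001  0.003]
```

```bash
python3 -m pendant '[[0,0,0,0,-0.2,0,0.1],[0,0,0,0,-0.4,0,0.1],[0,0,0,0,-0.6,0,0.1],[0,0,0,0,-0.8,0,0.1],[0,0,0,0,-0.9,0,0.1]]' 30 >/dev/null; python3 ok2.py && python3 -m pendant '[[0,0,0,0,-0.25,0,0.1],[0,0,0,0,-0.5,0,0.1],[0,0,0,0,-0.75,0,0.1],[0,0,0,0,-1,0,0.1],[0,0,0,0,-1.2,0,0.1]]' 30 >/dev/null && python3 ok2.py;  python3 - <<'E'
from h import *
s=vision.capture("scene")
c=np.clip((s.astype(float)-20)*2.0,0,255).astype(np.uint8)
crop(c,335,250,50,36,16,"s8z.png")
E
```

```text
t22.57 nose u,f,ys [-15.835   0.613   0.161] F u,f,ys [-0.964  0.71   0.486] w 0.31 cmd? Rerr [ 0.001 -0.001  0.003]
t23.20 nose u,f,ys [-27.845   0.559   0.133] F u,f,ys [-0.633 -0.084  0.443] w 0.311 cmd? Rerr [ 0.001 -0.001  0.003]
```

View pics/s8z.png

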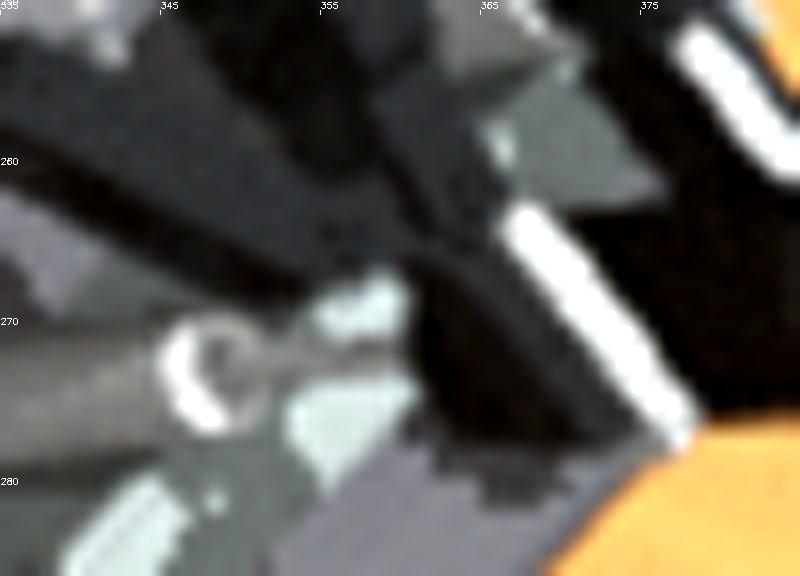

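```bash
P='' ; python3 -m pendant '[[0,0,0,0,-0.4,0,0.1],[0,0,0,0,-0.8,0,0.1],[0,0,0,0,-1.2,0,0.1],[0,0,0,0,-1.6,0,0.1],[0,0,0,0,-2,0,0.1]]' 30 >/dev/null; python3 ok2.py && python3 -m pendant '[[0,0,0,0,-0.4,0,0.1],[0,0,0,0,-0.8,0,0.1],[0,0,0,0,-1.2,0,0.1],[0,0,0,0,-1.6,0,0.1],[0,0,0,0,-2,0,0.1]]' 30 >/dev/null && python3 ok2.py && python3 -m pendant '[[0,0,0,0,-0.4,0,0.1],[0,0,0,0,-0.8,0,0.1],[0,0,0,0,-1.2,0,0.1],[0,0,0,0,-1.6,0,0.1],[0,0,0,0,-2,0,0.1]]' 30 >/dev/null && python3 ok2.py
```

```text
t23.88 nose u,f,ys [-47.951   0.51    0.104] F u,f,ys [-0.554  0.124  0.246] w 0.307 cmd? Rerr [ 0.001 -0.001  0.003]
t24.50 nose u,f,ys [-67.919   0.437   0.047] F u,f,ys [-1.528  0.707 -0.133] w 0.308 cmd? Rerr [ 0.001 -0.001  0.003]
t25.12 nose u,f,ys [-87.935   0.392   0.079] F u,f,ys [-1.276 -0.234 -0.599] w 0.312 cmd? Rerr [ 0.001 -0.001  0.003]
```

```bash
python3 -m pendant '[[0,0,0,0,-0.1,0,0.1],[0,0,0,0,-0.2,0,0.1],[0,0,0,0,-0.3,0,0.1],[0,0,0,0,-0.4,0,0.1],[0,0,0,0,-0.5,0,0.1]]' 30 >/dev/null; python3 ok2.py && python3 -m pendant '[[0,0,0,0,-0.05,0,0.1],[0,0,0,0,-0.1,0,0.1],[0,0,0,0,-0.15,0,0.1],[0,0,0,0,-0.2,0,0.1],[0,0,0,0,-0.25,0,0.1]]' 30 >/dev/null && python3 ok2.py && python3 -m pendant '[[0,0,0,0,-0.05,0,0.1],[0,0,0,0,-0.1,0,0.1],[0,0,0,0,-0.15,0,0.1],[0,0,0,0,-0.2,0,0.1],[0,0,0,0,-0.25,0,0.1]]' 30 >/dev/null && python3 ok2.py && python3 -m pendant '[[0,0,0,0,-0.05,0,0.1],[0,0,0,0,-0.1,0,0.1],[0,0,0,0,-0.15,0,0.1],[0,0,0,0,-0.2,0,0.1],[0,0,0,0,-0.25,0,0.1]]' 30 >/dev/null && python3 ok2.py  && python3 -m pendant '[[0,0,0,0,-0.05,0,0.1],[0,0,0,0,-0.1,0,0.1],[0,0,0,0,-0.15,0,0.1],[0,0,0,0,-0.2,0,0.1],[0,0,0,0,-0.25,0,0.1]]' 30 >/dev/null && python3 ok2.py
```

```text
t25.75 nose u,f,ys [-92.692   0.385   0.056] F u,f,ys [-1.128  0.365 -0.309] w 0.309 cmd? Rerr [ 0.001 -0.001  0.003]
t26.38 nose u,f,ys [-95.174   0.353   0.056] F u,f,ys [-1.207  1.597 -0.254] w 0.31 cmd? Rerr [ 0.001 -0.001  0.003]
t27.00 nose u,f,ys [-97.688   0.361   0.057] F u,f,ys [-1.099  0.593  0.547] w 0.309 cmd? Rerr [ 0.001 -0.001  0.003]
t27.62 nose u,f,ys [-100.174    0.348    0.046] F u,f,ys [-0.187 -0.026  0.437] w 0.309 cmd? Rerr [ 0.001 -0.001  0.003]
t28.25 nose u,f,ys [-101.74     0.535   -0.076] F u,f,ys [ 5.517 -0.127  2.216] w 0.31 cmd? Rerr [ 0.002 -0.001  0.001]
```

```bash
python3 -m pendant '[[0,0,0,0,0.06,0,0.1],[0,0,0,0,0.06,0,0.3],[0,0,0,0,0.06,0,0.5],[0,0,0,0,0.06,0,0.6],[0,0,0,0,0.06,0,0.6]]' 30 >/dev/null; python3 ok2.py; python3 -m pendant '[[0,0,0,-0.5,0.1,0,0.6],[0,0,0,-4,0.2,0,0.6],[0,0,0,-9,0.3,0,0.6],[0,0,0,-14,0.5,0,0.6],[0,0,0,-19,1,0,0.7]]' 60 ; python3 -c "
from h import *
show();s=vision.capture('scene');t=vision.capture('top');crop(s,300,190,110,85,7,'s9.png');crop(t,120,140,110,85,7,'t9.png');np.save('s9.npy',s);np.save('t9.npy',t)"
```

```text
t28.88 nose u,f,ys [-102.407    0.273    0.081] F u,f,ys [ 0.455 -0.573 -0.114] w 0.6 cmd? Rerr [ 0.001 -0.001  0.004]
time_s: 29.5
eef_pos: [547.4, 77.7, 259.7]
ee_rot: [0.66, 0.442, 0.552, 0.255]
force: [0.8, -0.4, 0.0]
grip_width: 0.702
29.5 p [547.401  77.712 259.694] q [-0.504  0.359  1.709  1.017  1.48  -0.526] F [ 0.792 -0.443  0.002] M [-0.377  0.132  0.018] w 0.702
x [ 0.261  0.824 -0.503] z [ 0.953 -0.302  0.   ]
```

View pics/s9.png

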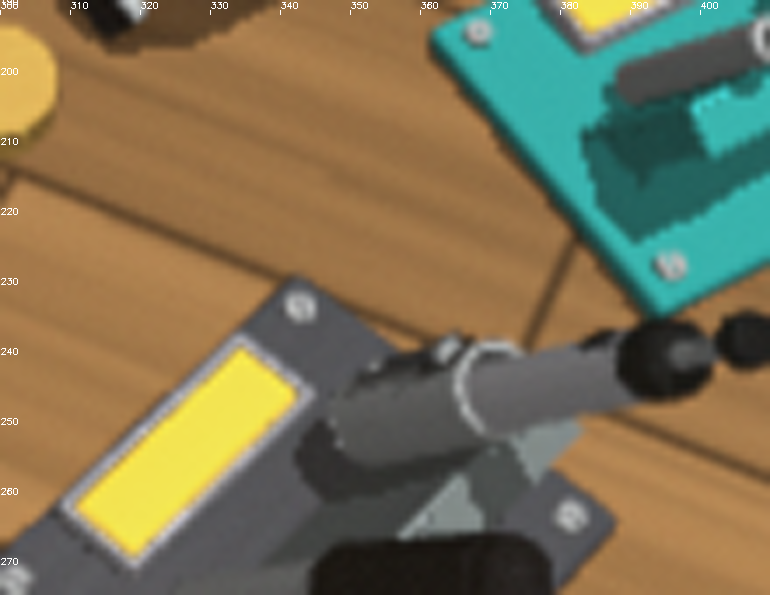

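View pics/t9.png

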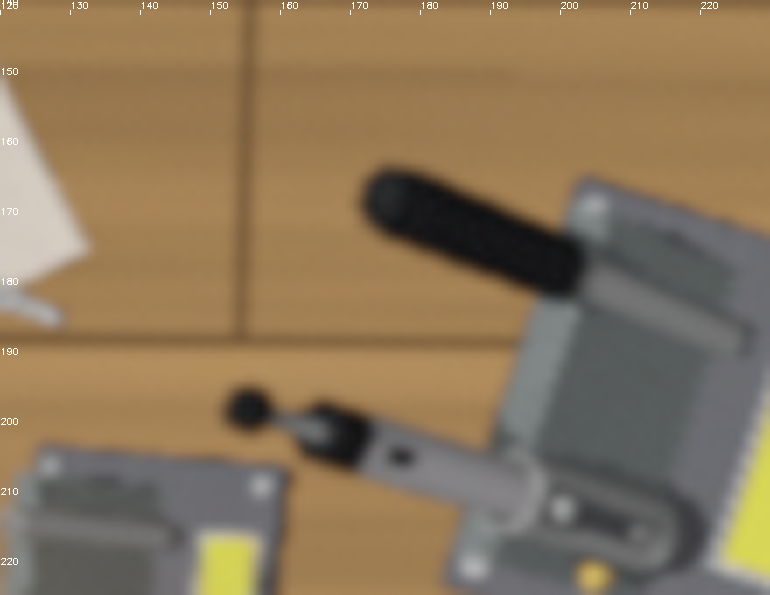

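Run:
```python
from h import *
s0=np.load("scene0.npy").astype(int);s9=np.load("s9.npy").astype(int);t0=np.load("top0.npy").astype(int);t9=np.load("t9.npy").astype(int);t4=np.load("t4.npy").astype(int)
for n,a,b in(("scene",s0,s9),("top",t0,t9)):
    d=np.abs(a-b).max(2); cv2.imwrite(f"pics/diff_{n}.png",np.hstack([cv2.resize(np.clip(d*3,0,255).astype(np.uint8),(560,420))]))
print("pump diff top4-9",np.abs(t4-t9)[188:215,150:200].mean())
print("board/meter/cup/tin top diffs",[np.abs(t0-t9)[r].mean().round(1) for r in(np.s_[90:152,228:310],np.s_[118:158,312:370],np.s_[170:197,265:292],np.s_[236:260,266:290])])
print(np.abs(s0-s9)[288:375,185:296].mean(),np.abs(s0-s9)[248:290,140:208].mean(),np.abs(s0-s9)[235:268,252:282].mean(),np.abs(s0-s9)[190:214,285:310].mean())
```

```text
pump diff top4-9 0.4372839506172839
board/meter/cup/tin top diffs [np.float64(0.4), np.float64(0.4), np.float64(56.0), np.float64(1.0)]
0.9460840150495323 0.986577964519141 12.753535353535353 15.205555555555556
```

View pics/diff_scene.png

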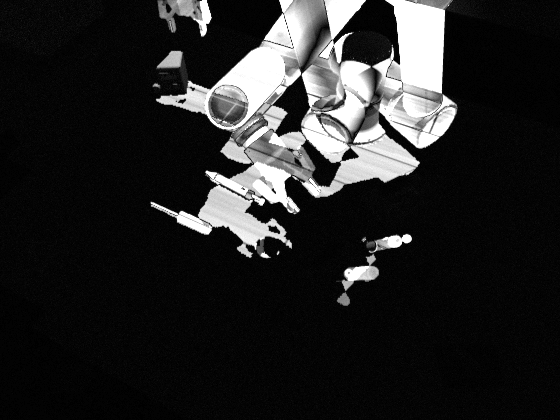

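```bash
python3 -c "
from h import *
print(job.finish_job()); print(sense()['time_s'])"
```

```text
the job is handed in; nothing more can be done
None
the job is handed in; nothing more can be done
```

Both tools are in the larger dark stand and released, and I handed the job in at about 29.6 s of the 66 s allowed. The hand-in reports no verdict.

- **Pump:** It took about 6 N to push past the spring clip. The nozzle stopped about 67.5 mm below the mouth, and the force then rose to 16 N with almost no further movement, so it is on the depth stop. After release it leaned only about 1 degree by the images. It had not moved when I looked again at the end.
- **Screwdriver:** It went down the narrow tube without contact force until the handle met the rim, about 101 mm in, at about 5.5 N. The last pictures show the handle seated on the rim and lined up with the tube.
- **Bystanders:** Before-and-after pictures show no movement of the board or the meter. The cup and tin areas differ in places. I put this down to the arm blocking the top view of the cup and to changed shadows, but did not check that separately.
- **Disagreements:** The two cameras disagreed by about 3 mm in x on absolute positions. I averaged them and corrected by comparing each tool with its tube in the same picture. Just before insertion the picture also showed the screwdriver tip about 2–3 mm farther from the tube than the arm's own position implied.

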